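# Try the spring of a specimen tilt mount

### The arm

A 6-joint arm with a two-finger parallel gripper is mounted at the origin on the work surface. World frame = base frame: x ahead of the robot, y to its left, z up, the work surface at z = 0. Lengths are in m, angles in degrees, forces in N, time in s.
With the tool pointing down it reaches from about 0.4 to 0.825 m from the base axis. Payload 7 kg.
Tool frame: the origin (TCP) lies between the finger pads; the fingertips stand ctrl.nose_length ahead of it and the grasp point (between the pads) lies 2 mm behind it (ctrl.nose_length is the distance from the TCP to the fingertips, in m); z points along the fingers, y is the line along which they close (so a half turn about z gives the same grasp; the last joint's range is limited). The gripper opens to 88 mm and grips with 3 to 60 N. Pads are 19 mm wide; open, the fingers measure 130 mm over their backs; the gripper's body (78 mm by 193 mm) begins 47 mm behind the grasp point.
Start: joints at [91.507, 20.546, 0.682, 0, -70.136, -16.507], TCP at [0.175, 0.652, 0.244] pointing down, gripper open.
Joint ranges: [-176.03, 176.03], [-82.01, 121.73], [-58.28, 71.71], [-173.87, 95.51], [-174.79, -0.11], [-173.66, 173.66]. Speed limits (degrees/s): [136.94, 136.94, 172.46, 180, 180, 180].

### API

Orientations are given as [roll, pitch, yaw] about the fixed x, y, z axes, in that order (R = Rz(yaw) Ry(pitch) Rx(roll)).
In Python, from plant import ctrl gives the robot as it stands.
- The arm moves only by the tool apply_moves, never from a script. Its argument "commands" is a list of rows, each a list of 3 entries, a list of its own where there are three numbers: the shift along the world's x, y, z in cm, then the turn about the world's z in rad, then the closure, from 0 (fully open) to 1 (shut). In form: [[[x, y, z], turn, jaw], ...]. A call has 1 to 20 rows; each row is the pose to reach, as a shift and turn from the pose commanded when the call began; what a row does not reach only later rows make up. A row lasts 1/12 s, in which the tool goes at most 41.7 mm and 7.16 degrees, less where a joint would pass 70% of its speed; a pose out of reach is approached as far as the arm can. A call with a gripper value outside its range is refused whole. The fingers move at their own pace and stop on an object; the grip force is fixed at half the most. Time passes only in rows, so rows that repeat a pose let the fingers close. It gives the time, the measured TCP pose, the force, the opening and the grip force at its end, in the units of the state.
- ctrl.get_obs(): the state, without advancing time (a new reading comes with each control period).
- ctrl.snapshot(name): name is "scene" or "top" or "wrist"; returns a dict with "img" (384x512x3 uint8, red, green, blue), "fx", "fy", "cx", "cy" (pixels), "dist_coeffs" ([k1, k2, p1, p2, k3] as OpenCV has them; the pictures are not rectified), "T" (4x4, takes a point from camera to world coordinates). Camera axes: x right, y up, looking along -z (the intrinsics and any distortion apply to the point x, -y, -z); pixel columns grow to the right and rows downward; lengths in m; the calibration is good to about 2 mm. A picture is of the moment at which its call begins. There is no depth.
- ctrl.close_job(): hands the job in; it is judged then, once.
Trained networks look in a picture, given as the dict that the camera call returned (one of the last four; its "shot" number tells which), for a name from the list of things; names that differ only in an ending like _2 or _b are one class to them, and where a whole thing is asked for, a point or a joint stands for the part that bears it (a point fixed in the world has none). Each returns a list of dicts, best first, with "score" (0 to 1); they miss things now and then, are a little off and sometimes report something else, mostly with a low value. They report only what shows in the picture. A call takes as long as a camera call.
- ctrl.search_frame(picture, target): "at" ([column, row] in pixels, amid what is visible of it).
- ctrl.spot_point(picture, target): "at" ([column, row] in pixels: a listed point, or the origin of a listed thing).
The state is a dict: "clock": time; "joint_pos": joint angles; "qvel": joint speeds; "tau": joint torques, N m; "tool_pos": TCP position; "orientation": TCP orientation; "force": force on the tool from outside, world axes, zero at the start; "moment": the same for the moment, N m; "opening": finger opening in m; "gripper_force": force on a finger pad.
Only numpy, scipy, OpenCV 4.12 (cv2) and the standard library are available. Lean on these libraries where they do the work, as an engineer would, in place of code of your own. Each camera call takes 0.05 s, during which the arm holds its last target. There are 200 camera calls.

### The job

Try the spring of the tilt mount that carries the round specimen: with a fingertip, press the round pad on its plate's corner down until the pointer at the far end has risen level with the gap of the fork on its scale, without running on past the fork. Keep it there for about a second, then let the plate come all the way back up and move clear. Do not touch either specimen, leave the other mount and both forks as they are, and do not shift anything else standing on the bench.

Things in the scene. Friction and masses are not known exactly. Their poses are not given: they have to be found in the camera images.
- mount: Tilt mount carrying the round specimen, fixed to the bench; grey foot 205 x 110 mm, 12 mm thick; with a 100 mm square, 10 mm thick aluminium plate set diamond-wise (one corner towards -x of the mount) on a hinge. Origin: on the bench under the hinge; z up; -x points to the corner with the pad, +x to the pointer and the white scale plate. The scale plate, 4 x 45 mm, stands to 127 mm above the bench 114 mm from the hinge.
- plate (a joint): Tilt of that plate, rad: 0 = level, against its stop (where the spring holds it); grows as the pad is pressed, to 0.36. The hinge lies along the mount's y, 65 mm above the bench, at the plate's mid-thickness. The spring needs about 4 N on the pad to start and about 10 N at 0.22 rad; it is damped and brings the plate back by itself when let go.
- pad_top (a point): Centre of the top face of the pad to press (its solid is called plate_c0), a black rubber disc 24 mm across and 4 mm high on top of the plate's corner, 55 mm from the hinge line; 74 mm above the bench when the plate is level. It goes down 10 mm for about every 24 mm that the pointer's tip goes up.
- pointer_tip (a point): Free end of the dark pointer (3 mm thick), a bar on the plate that runs to +x and is bent to the mount's +y in front of the scale. 130 mm from the hinge line, 65 mm above the bench when level; rises as the pad is pressed.
- fork_gap (a point): Middle of the gap of the small dark steel fork set on the scale; two prongs one above the other, 10 mm clear between them, the fork 18 mm high over all, next to the pointer tip's path. It sits 14 to 28 mm above the level pointer, at a different height each time; level means that this point and the pointer's tip have the same height. z is up.
- seat (a point): Middle of the plate's top under the round specimen, on the hinge line, in a square frame 33 mm inside and 5 mm high.
- specimen: Round pale resin specimen with a polished steel centre, 30 mm across, 18 mm high, lying loose in the frame on the plate of the mount to use. Origin at the centre of its underside.
- mount_b: The other tilt mount, the same in build and axes but carrying the square specimen: to be left alone.
- plate_b (a joint): Tilt of the other mount's plate, rad, 0 = level.
- fork_gap_b (a point): Gap of the other mount's fork.
- seat_b (a point): Middle of the other plate's top, under the square specimen.
- block: Square pale resin specimen, 30 x 30 x 18 mm, loose in the frame of the other mount. Origin at the centre of its underside.
- dropper: White dropper bottle, 36 mm across, 80 mm high, stands between and in front of the mounts. Origin under its centre.
- wood_block: Wooden block 90 x 70 x 30 mm. Origin under its centre.
- objective: Steel microscope objective standing on the bench, 34 mm across, 48 mm high. Origin under its centre.
- screwdriver: Screwdriver 160 mm long lying on the bench.
- dish: Glass dish 70 mm across, 18 mm high. Origin under its centre.

How it is judged (in metres and radians):
On the way, in this order (a step that is already met when the one before it is completed fails the run):
1. a finger presses the pad and the pointer's tip is level with the fork's gap (within 5 mm), for 0.5 s (z of pointer_tip in the frame of fork_gap between -0.005 and 0.005 m and contact force between the fingers and plate_c0 above 1 N), for 0.5 s.
2. the plate is back up at its stop (value of joint plate below 0.02 rad), for 0.2 s.
At the end, for the whole second after the job is handed in: Both plates are up at their stops (within 0.02 rad), both specimens lie in their frames (within 6 mm of the seat), the forks are where they were set (4 mm) and everything standing on the bench is within 15 mm of where it was (value of joint each of plate, plate_b below 0.02 rad and distance between specimen and seat below 0.006 m and distance between block and seat_b below 0.006 m and distance of each of dropper, wood_block, objective, screwdriver, dish from where it was at the start of the episode below 0.015 m and distance of each of fork_gap, fork_gap_b from where it was at the start of the episode below 0.004 m); the robot touches nothing.
It fails at once if the pointer runs past the fork (more than 10 mm above its gap) (z of pointer_tip in the frame of fork_gap above 0.01 m).
It fails at once if the other mount's plate is pressed (over 0.04 rad) (value of joint plate_b above 0.04 rad).
It fails at once if a specimen is touched by the robot, lifted, or leaves its frame (contact force between any of the fingers, the arm and specimen above 0.5 N or contact force between any of the fingers, the arm and block above 0.5 N or distance between specimen and seat above 0.01 m or distance between block and seat_b above 0.01 m).
It fails at once if a fork is shifted on its scale (distance of any of fork_gap, fork_gap_b from where it was at the start of the episode above 0.006 m).
It fails at once if a thing standing on the bench is shifted or lifted (over 20 mm) (distance of any of dropper, wood_block, objective, screwdriver, dish from where it was at the start of the episode above 0.02 m).
It also fails if it takes over 35 s, if anything falls off the work surface, if the arm or the gripper's body presses on something with over 40 N, if the wrist force passes 120 N, or if a joint passes its speed limit or range.

## Working session

There is one attempt and no reset: what is moved stays moved. The work goes in short steps, Python scripts to look and compute and a tool call to move; the robot and the scene stay as the last step left them, time stands still between calls to the robot, and variables do not carry over. Pictures are saved under pics/ and viewed, at most 10 in all, crops included, and the job is handed in when it is done.

Besides the shell and the picture viewer there is one more tool, called after "Request:" by a JSON object that holds its "name" and its "arguments". apply_moves: Moves the arm, as the interface text tells. Its arguments: {"type":"object","properties":{"commands":{"type":"array"}},"required":["commands"]}

```bash
mkdir -p pics
cat > h.py <<'E'
import numpy as np, cv2
from plant import ctrl
def K(s): return np.array([[s["fx"],0,s["cx"]],[0,s["fy"],s["cy"]],[0,0,1.]])
F=np.diag([1,-1,-1,1.])
def ray(s,p):
    u=cv2.undistortPoints(np.array([[p]],float),K(s),np.array(s["dist_coeffs"],float))[0,0]
    T=np.array(s["T"])@F
    return T[:3,3],T[:3,:3]@np.array([u[0],u[1],1])
def atz(s,p,z):
    o,d=ray(s,p); return o+d*(z-o[2])/d[2]
def proj(s,P):
    T=np.linalg.inv(np.array(s["T"])@F)
    return cv2.projectPoints(np.array(P,float).reshape(-1,3),cv2.Rodrigues(T[:3,:3])[0],T[:3,3],K(s),np.array(s["dist_coeffs"],float))[0].reshape(-1,2)
def tri(a,b):
    A=np.zeros((3,3));B=np.zeros(3)
    for s,p in (a,b):
        o,d=ray(s,p); d=d/np.linalg.norm(d); M=np.eye(3)-np.outer(d,d); A+=M;B+=M@o
    return np.linalg.solve(A,B)
def save(s,n): cv2.imwrite(f"pics/{n}.png",s["img"][:,:,::-1])
E
python3 - <<'E'
from h import *
np.set_printoptions(precision=3,suppress=True)
o=ctrl.get_obs();print(o["clock"],o["tool_pos"],o["orientation"],o["force"],o["opening"],ctrl.nose_length)
Z=dict(pad_top=.074,pointer_tip=.065,fork_gap=.085,seat=.07,specimen=.07,block=.07,mount=0,dropper=0,wood_block=0,objective=0,screwdriver=0,dish=0)
for n in("scene","top"):
    s=ctrl.snapshot(n);save(s,n);print(n,s["T"][:3,3] if hasattr(s["T"],'shape') else s["T"])
    for k,z in Z.items():
        for r in ctrl.spot_point(s,k)[:3]: print(k,np.round(r["at"],1),round(r["score"],2),atz(s,r["at"],z)[:2])
im=np.hstack([cv2.imread("pics/scene.png"),cv2.imread("pics/top.png")]);cv2.imwrite("pics/both.png",cv2.resize(im,(800,300),interpolation=cv2.INTER_AREA))
E
```

```text
0.0 [0.175 0.652 0.243] [179.906  -0.008 -15.005] [0.171 1.124 0.742] 0.08792697249945923 0.017
scene [ 1.173 -0.719  0.68 ]
pad_top [174.5 218.1] 0.88 [ 0.514 -0.187]
pointer_tip [240.3 249.8] 0.55 [ 0.699 -0.175]
fork_gap [242.7 241.9] 0.5 [ 0.703 -0.17 ]
fork_gap [315.6 158.5] 0.43 [0.64  0.226]
seat [270.6 156.7] 0.67 [0.518 0.185]
seat [192.4 225.8] 0.58 [ 0.564 -0.179]
specimen [190.5 223.7] 0.58 [ 0.555 -0.176]
block [270.9 156.8] 0.55 [0.519 0.185]
mount [190.1 251.7] 0.79 [ 0.559 -0.193]
mount [272.8 176.7] 0.66 [0.519 0.193]
dropper [203.6 192.3] 0.85 [0.411 0.012]
dropper [270.4 154.8] 0.53 [0.434 0.298]
wood_block [297.7 148.7] 0.76 [0.482 0.384]
wood_block [ 92.8 268.9] 0.2 [ 0.422 -0.373]
objective [311.  240.3] 0.66 [0.764 0.009]
screwdriver [ 94.5 269.7] 0.56 [ 0.428 -0.372]
dish [359.4 157.8] 0.74 [0.674 0.447]
top [0.272 0.022 1.419]
pad_top [264.1 241.6] 0.35 [ 0.417 -0.013]
pointer_tip [306.1 156.8] 0.63 [ 0.688 -0.181]
fork_gap [140.8 234.8] 0.63 [0.474 0.373]
seat [197.5 219.4] 0.65 [0.509 0.194]
seat [312.7 189.8] 0.58 [ 0.572 -0.188]
specimen [314.3 196.3] 0.44 [ 0.55  -0.191]
block [197.9 219.9] 0.48 [0.507 0.193]
mount [310.2 197.2] 0.81 [ 0.562 -0.188]
mount [202.7 224.7] 0.62 [0.501 0.186]
dropper [263.2 244.7] 0.65 [ 0.415 -0.011]
wood_block [139.4 236.1] 0.94 [0.483 0.4  ]
objective [254.5 143.8] 0.65 [ 0.773 -0.015]
screwdriver [371.6 230.3] 0.75 [ 0.431 -0.379]
screwdriver [125.1 189.9] 0.31 [0.647 0.444]
dish [127.6 189.5] 0.84 [0.647 0.436]
```

View pics/both.png

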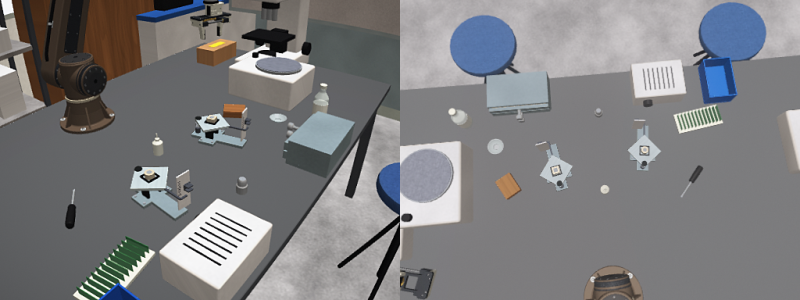

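The left (y≈+0.19) and right (y≈−0.19) mounts both show; I need enlarged crops to tell which carries the round specimen.

Run:
```python
import cv2,numpy as np
a=cv2.imread("pics/scene.png");b=cv2.imread("pics/top.png")
f=lambda i,x,y,w=100,h=75:cv2.resize(i[y:y+h,x:x+w],(400,300),interpolation=cv2.INTER_CUBIC)
cv2.imwrite("pics/c.png",np.vstack([np.hstack([f(a,155,200),f(a,230,125)]),np.hstack([f(b,260,145),f(b,150,175)])]))
```

```text
(no output)
```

View pics/c.png

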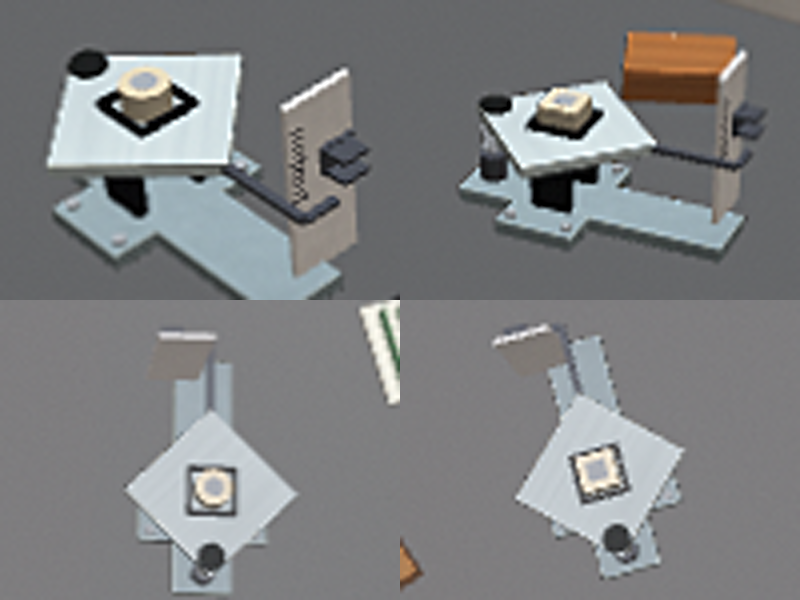

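The round specimen is on the right mount (pad ≈ (0.515,−0.187), yaw near 0). In the scene view its pad is near px (177,216), the pointer tip near (238,251) and the fork near (241,239). I'll move above the pad with the fingers shut.

Request:
{"name": "apply_moves", "arguments": {"commands": [[[27.5,-35.2,2],0.26,1],[[27.5,-35.2,2],0.26,1],[[27.5,-35.2,2],0.26,1],[[27.5,-35.2,2],0.26,1],[[27.5,-35.2,2],0.26,1],[[27.5,-35.2,2],0.26,1],[[27.5,-35.2,2],0.26,1],[[27.5,-35.2,2],0.26,1],[[27.5,-35.2,2],0.26,1],[[27.5,-35.2,2],0.26,1],[[27.5,-35.2,2],0.26,1],[[33,-84,2],0.26,1],[[33,-84,2],0.26,1],[[33,-84,2],0.26,1],[[33,-84,2],0.26,1],[[33,-84,2],0.26,1],[[33,-84,2],0.26,1],[[33,-84,2],0.26,1],[[33,-84,2],0.26,1],[[33,-84,2],0.26,1]]}}

```text
clock: 2.97
tool_pos: [0.4915, -0.0747, 0.2641]
orientation: [-180.0, -0.1, -0.1]
force: [0.5, 0.8, 0.1]
opening: 0.0003
gripper_force: 0.0
```

Request:
{"name": "apply_moves", "arguments": {"commands": [[[0,-13.0,0],0,1],[[0,-13.0,0],0,1],[[0,-13.0,0],0,1],[[0,-13.0,0],0,1],[[0,-13.0,0],0,1],[[0,-13.0,0],0,1]]}}

```text
clock: 3.47
tool_pos: [0.4915, -0.2031, 0.2634]
orientation: [-180.0, 0.0, -0.2]
force: [-0.6, -0.3, -0.3]
opening: 0.0004
gripper_force: 0.0
```

Run:
```python
from h import *
np.set_printoptions(precision=4,suppress=True)
s=ctrl.snapshot("wrist");save(s,"w1");print(np.array(s["T"]))
Z=dict(pad_top=.074,pointer_tip=.065,fork_gap=.085,seat=.07,specimen=.07)
for k,z in Z.items():
    for r in ctrl.spot_point(s,k)[:2]: print(k,np.round(r["at"],1),round(r["score"],2),atz(s,r["at"],z)[:2])
s2=ctrl.snapshot("scene");save(s2,"s2")
print(s2["fx"])
for k,z in Z.items():
    for r in ctrl.spot_point(s2,k)[:2]: print(k,np.round(r["at"],1),round(r["score"],2),atz(s2,r["at"],z)[:2])
a=cv2.resize(s["img"],(400,300),interpolation=cv2.INTER_AREA)
b=cv2.resize(s2["img"][200:275,155:255],(400,300),interpolation=cv2.INTER_CUBIC)
cv2.imwrite("pics/d.png",np.hstack([a,b])[:,:,::-1])
```

```text
[[-0.0046  0.963   0.2695  0.5639]
 [-1.     -0.0043 -0.0018 -0.2039]
 [-0.0006 -0.2695  0.963   0.4038]
 [ 0.      0.      0.      1.    ]]
pad_top [240.5 158.9] 0.75 [ 0.5059 -0.1795]
pad_top [249.5 106.6] 0.25 [ 0.5654 -0.191 ]
fork_gap [373.2 204.5] 0.5 [ 0.4521 -0.3378]
seat [243.  106.7] 0.84 [ 0.5653 -0.1834]
specimen [246.1 106.6] 0.72 [ 0.5654 -0.1869]
447.2850238316931
pad_top [177.3 214.7] 0.89 [ 0.5092 -0.1735]
pointer_tip [238.9 251.3] 0.68 [ 0.6998 -0.1804]
fork_gap [243.7 245.9] 0.69 [ 0.7124 -0.1789]
fork_gap [319.3 156.7] 0.57 [0.6431 0.2411]
seat [190.6 226. ] 0.93 [ 0.5609 -0.1824]
seat [268.6 154.9] 0.87 [0.5066 0.1901]
specimen [190.3 221.2] 0.55 [ 0.5476 -0.1698]
```

View pics/d.png

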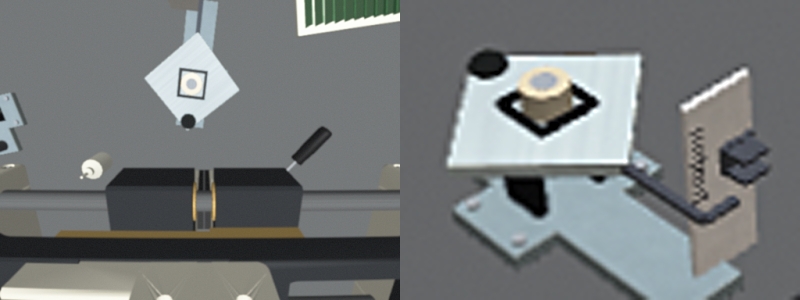

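The wrist view shows the pad at px (240,158) and the seat at (243,107). The scene view shows the tip at about (239,251) and the fork just above it at about (242,239). Mount yaw is about −5°. Next I'll look at the fork from above for its xy.

Request:
{"name": "apply_moves", "arguments": {"commands": [[[17,2.0,-2],-0.09,1],[[17,2.0,-2],-0.09,1],[[17,2.0,-2],-0.09,1],[[17,2.0,-2],-0.09,1],[[17,2.0,-2],-0.09,1],[[17,2.0,-2],-0.09,1]]}}

```text
clock: 4.57
tool_pos: [0.6634, -0.1821, 0.2405]
orientation: [180.0, 0.2, -5.2]
force: [-1.3, -0.1, -0.2]
opening: 0.0002
gripper_force: 0.0
```

Run:
```python
from h import *
np.set_printoptions(precision=4,suppress=True)
s=ctrl.snapshot("wrist");save(s,"w2");print(np.array(s["T"])[:3,3],s["fx"])
Z=dict(pad_top=.074,pointer_tip=.065,fork_gap=.085,seat=.07)
for k,z in Z.items():
    for r in ctrl.spot_point(s,k)[:2]: print(k,np.round(r["at"],1),round(r["score"],2),atz(s,r["at"],z)[:2])
p=proj(s,[.694,-.18,.08])[0];print(p)
x,y=np.clip(p.astype(int)-[50,37],0,[412,309]); print("wrist crop origin",x,y)
a=cv2.resize(s["img"][y:y+75,x:x+100],(400,300),interpolation=cv2.INTER_CUBIC)
s2=cv2.imread("pics/s2.png")[:,:,::-1]
b=cv2.resize(s2[225:262,218:267],(400,302),interpolation=cv2.INTER_CUBIC)[:300]
cv2.imwrite("pics/e.png",np.hstack([a,b])[:,:,::-1])
```

```text
[ 0.736  -0.1892  0.3807] 282.4152069444581
pad_top [269.2 292.8] 0.7 [ 0.5093 -0.1789]
pointer_tip [257.5 146.2] 0.81 [ 0.6942 -0.1816]
fork_gap [250.  148.8] 0.63 [ 0.6948 -0.174 ]
[255.8873 148.3684]
wrist crop origin 205 111
```

View pics/e.png

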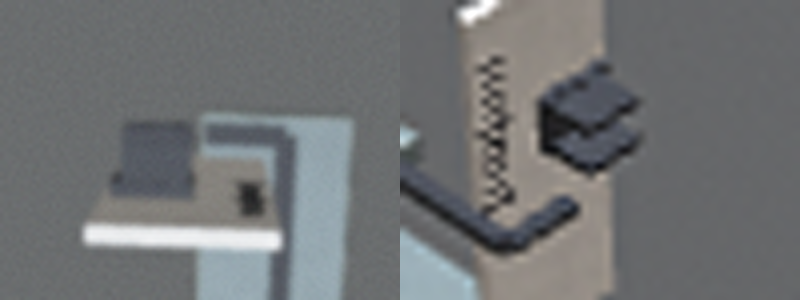

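The enlarged views show the wrist fork's outer near corner at about px (253.7,141.5) and the pointer tip end at (257,144.5). In the scene view the fork gap at that corner is near (241.3,242.5) and the tip near (239.1,250.1).

Run:
```python
from h import *
np.set_printoptions(precision=4,suppress=True)
w=ctrl.snapshot("wrist");s=ctrl.snapshot("scene")
t=atz(w,(257,144.5),.065);print("tip",t,"scene proj",proj(s,t))
for z in(.08,.085,.09):
    c=atz(w,(253.75,141.5),z+.009); c[2]=z; print(z,c,proj(s,c))
print("tri tip",tri((w,(257,144.5)),(s,(239.1,250.1))),"net gap",tri((w,(250,148.8)),(s,(243.7,245.9))),"net tip",tri((w,(257.5,146.2)),(s,(238.9,251.3))))
for k in("fork_gap","pointer_tip"):
    print(k,[(np.round(r["at"],1),round(r["score"],2)) for n in(w,s) for r in ctrl.spot_point(n,k)[:2]])
for h in(14,18,21,24,28): print(h,"pad depth mm",55*np.sin(np.arcsin(h/130)))
```

```text
tip [ 0.694 -0.182  0.065] scene proj [[236.2702 250.6182]]
0.08 [ 0.7003 -0.1796  0.08  ] [[239.0512 245.6876]]
0.085 [ 0.7009 -0.1797  0.085 ] [[239.1033 243.9815]]
0.09 [ 0.7014 -0.1799  0.09  ] [[239.1559 242.2629]]
tri tip [ 0.6966 -0.1803  0.0668] net gap [ 0.6961 -0.17    0.0713] net tip [ 0.6947 -0.1801  0.0624]
fork_gap [(array([249.5, 145. ]), 0.76), (array([241.9, 242.8]), 0.6), (array([318.6, 156.2]), 0.5)]
pointer_tip [(array([256. , 141.1]), 0.72)]
14 pad depth mm 5.923076923076923
18 pad depth mm 7.615384615384616
21 pad depth mm 8.884615384615385
24 pad depth mm 10.153846153846155
28 pad depth mm 11.846153846153847
```

Estimated gap height is about 88 mm, a rise of about 23 mm, which means pressing the pad about 9–10 mm. Going over the pad now, about 1 cm above it.

Request:
{"name": "apply_moves", "arguments": {"commands": [[[-15.8,0.4,0],0,1],[[-15.8,0.4,0],0,1],[[-15.8,0.4,0],0,1],[[-15.8,0.4,0],0,1],[[-15.8,0.4,0],0,1],[[-15.8,0.4,-4],0,1],[[-15.8,0.4,-8],0,1],[[-15.8,0.4,-11],0,1],[[-15.8,0.4,-12.5],0,1],[[-15.8,0.4,-13.5],0,1],[[-15.8,0.4,-13.5],0,1],[[-15.8,0.4,-13.5],0,1]]}}

```text
clock: 6.12
tool_pos: [0.5042, -0.1788, 0.1091]
orientation: [180.0, -0.0, -5.2]
force: [0.1, -0.8, 0.7]
opening: 0.0005
gripper_force: 0.0
```

```bash
cat > look.py <<'E'
from h import *
import sys
np.set_printoptions(precision=4,suppress=True)
s=ctrl.snapshot("scene");save(s,sys.argv[1])
o=ctrl.get_obs();print(o["clock"],o["tool_pos"],o["force"])
for k in("pad_top","pointer_tip","fork_gap"): print(k,[(np.round(r["at"],1),round(r["score"],2)) for r in ctrl.spot_point(s,k)[:2]])
i=s["img"]
a=cv2.resize(i[180:255,145:245],(400,300),interpolation=cv2.INTER_CUBIC)
b=cv2.resize(i[225:262,218:267],(400,302),interpolation=cv2.INTER_CUBIC)[:300]
cv2.imwrite(f"pics/{sys.argv[1]}z.png",np.hstack([a,b])[:,:,::-1])
E
python3 look.py a1
```

```text
6.1667 [ 0.5047 -0.1788  0.1097] [ 0.4476  0.1129 -0.0579]
pad_top [(array([174.2, 217.9]), 0.78)]
pointer_tip []
fork_gap [(array([242.4, 244.2]), 0.67), (array([319.8, 157.3]), 0.56)]
```

View pics/a1z.png

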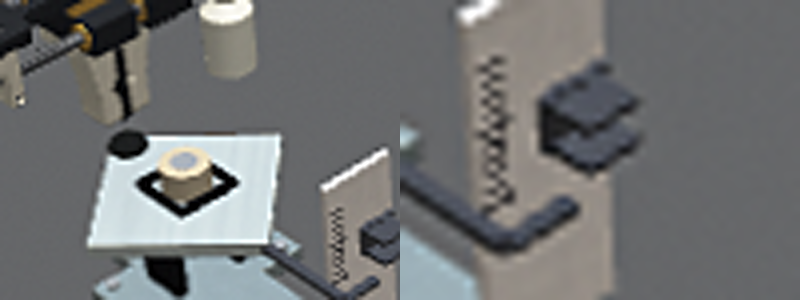

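The fingers are over the pad (crop (115,118) against pad (127,143)), with 18 mm of clearance. I'll press partway and look.

Request:
{"name": "apply_moves", "arguments": {"commands": [[[0,0.2,-0.8],0,1],[[0,0.2,-1.4],0,1],[[0,0.2,-1.7],0,1],[[0,0.2,-1.9],0,1],[[0,0.2,-2.1],0,1],[[0,0.2,-2.3],0,1],[[0,0.2,-2.4],0,1],[[0,0.2,-2.4],0,1],[[0,0.2,-2.4],0,1]]}}

```text
clock: 7.07
tool_pos: [0.5028, -0.1765, 0.0845]
orientation: [180.0, 0.1, -5.3]
force: [-4.3, 3.0, 6.9]
opening: 0.0001
gripper_force: 4.1
```

```bash
python3 look.py a2
```

```text
7.1167 [ 0.5028 -0.1765  0.0846] [-4.7145  2.5963  6.9515]
pad_top [(array([175.8, 217.4]), 0.96)]
pointer_tip [(array([238.3, 244.1]), 0.84)]
fork_gap [(array([316.2, 157.4]), 0.45), (array([242.5, 243.2]), 0.42)]
```

View pics/a2z.png

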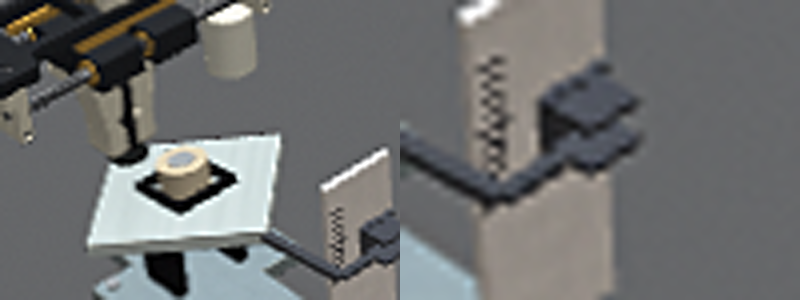

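The pointer has risen about 16 mm: its bend went from zoom y 240 to 195, and the tip sits at about (560,160), just below gap level. About 7 mm is left, so roughly 2.8 mm more at the pad.

Request:
{"name": "apply_moves", "arguments": {"commands": [[[0,0,-0.1],0,1],[[0,0,-0.2],0,1],[[0,0,-0.28],0,1],[[0,0,-0.28],0,1],[[0,0,-0.28],0,1]]}}

```text
clock: 7.68
tool_pos: [0.5028, -0.1765, 0.0819]
orientation: [180.0, 0.1, -5.3]
force: [-5.0, 3.1, 8.8]
opening: 0.0003
gripper_force: 4.8
```

```bash
python3 look.py a3
```

```text
7.7333 [ 0.5027 -0.1765  0.0819] [-5.2     4.0652  8.305 ]
pad_top [(array([177.4, 220.8]), 0.62)]
pointer_tip [(array([238.1, 242.4]), 0.87), (array([317.8, 156.1]), 0.27)]
fork_gap [(array([177.8, 220.9]), 0.68), (array([242.2, 244.1]), 0.51)]
```

View pics/a3z.png

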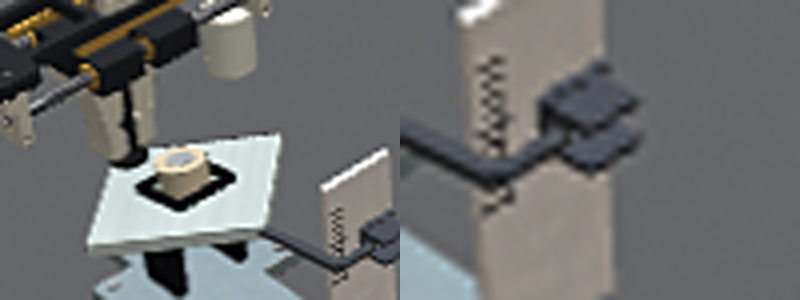

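The pointer bend is now at zoom (495,178) and the bar's end sits at about (560,141), level with the fork's gap (about y 141). I'll hold for over a second, then release gently.

Request:
{"name": "apply_moves", "arguments": {"commands": [[[0,0,0],0,1],[[0,0,0],0,1],[[0,0,0],0,1],[[0,0,0],0,1],[[0,0,0],0,1],[[0,0,0],0,1],[[0,0,0],0,1],[[0,0,0],0,1],[[0,0,0],0,1],[[0,0,0],0,1],[[0,0,0],0,1],[[0,0,0],0,1],[[0,0,0],0,1],[[0,0,0],0,1]]}}

```text
clock: 9.05
tool_pos: [0.5027, -0.1765, 0.0819]
orientation: [180.0, 0.1, -5.3]
force: [-4.5, 3.3, 9.3]
opening: 0.0003
gripper_force: 4.9
```

Request:
{"name": "apply_moves", "arguments": {"commands": [[[0,0,0.2],0,1],[[0,0,0.4],0,1],[[0,0,0.6],0,1],[[0,0,0.8],0,1],[[0,0,1.0],0,1],[[0,0,1.2],0,1],[[0,0,1.5],0,1],[[0,0,2.0],0,1],[[0,0,4],0,1],[[0,0,8],0,1],[[0,0,12],0,1],[[0,0,15],0,1],[[0,0,15],0,1],[[0,0,15],0,1],[[0,0,15],0,1],[[0,0,15],0,1]]}}

```text
clock: 10.38
tool_pos: [0.503, -0.1766, 0.2307]
orientation: [-180.0, 0.1, -5.3]
force: [-0.2, -0.4, 1.0]
opening: 0.0004
gripper_force: 0.0
```

```bash
python3 look.py a4
```

```text
10.4333 [ 0.503  -0.1766  0.2305] [-0.2142 -0.0595 -0.7543]
pad_top [(array([174.1, 214.7]), 0.63)]
pointer_tip [(array([238.8, 250.1]), 0.67), (array([300.4, 148.7]), 0.36)]
fork_gap [(array([241.3, 242.6]), 0.65), (array([318.5, 156. ]), 0.6)]
```

View pics/a4z.png

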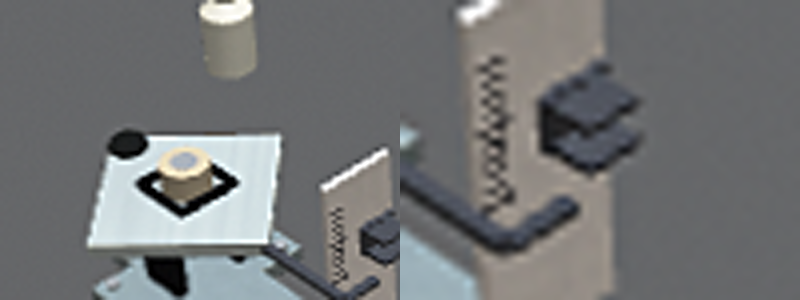

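The plate is back up, with the tip at (239,250) as at the start. The specimen is in its frame, the fork is unmoved and the arm is clear. Handing in.

```bash
python3 -c "
from plant import ctrl
print(ctrl.close_job())"
```

```text
the job is handed in; nothing more can be done
None
```

I pressed the pad on the round-specimen mount until the pointer looked level with the fork's gap, to within about 1–2 mm in the camera image. I held it there for over a second, then let the plate come back up, and handed the job in with the arm clear; the hand-in did not report whether it passed.

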